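Proof-pull the bow eye of a model boat

ROBOT

A 6-joint arm with a two-finger parallel gripper is mounted at the origin on the work surface. World frame = base frame: x ahead of the robot, y to its left, z up, the work surface at z = 0. Lengths are in mm, angles in degrees, forces in N, time in s.
With the tool pointing down it reaches from about 325 to 850 mm from the base axis. Payload 15.5 kg.
Tool frame: the origin (TCP) lies between the finger pads, 19 mm behind the fingertips; this is the grasp point; z points along the fingers, y is the line along which they close (so a half turn about z gives the same grasp; the last joint's range is limited). The gripper opens to 91 mm and grips with 3 to 60 N. Pads are 32 mm wide; open, the fingers measure 118 mm over their backs; the gripper's body (76 mm by 178 mm) begins 60 mm behind the grasp point.
Start: joints at [59.731, 28.281, 77.091, -0, 74.628, -5.472], TCP at [262.13, 567.375, 232.715] pointing down, gripper open.
Joint ranges: [-166.48, 166.48], [-47.26, 123.95], [12.59, 153.08], [-70.14, 250.14], [6.76, 159.57], [-176.63, 176.63]. Speed limits (degrees/s): [108.29, 108.29, 147.25, 172.46, 172.46, 172.46].

INTERFACE

Orientations are given as [roll, pitch, yaw] about the fixed x, y, z axes, in that order (R = Rz(yaw) Ry(pitch) Rx(roll)).
In Python, from plant import manip gives the robot as it stands. The module is installed in compiled form; this text tells all that it offers.
- The arm moves only by the tool move_arm, never from a script. Its argument "deltas" is a list of rows, each a list of 5 numbers: the shift along the tool's x, y, z each as a share of 1 m, from -1 to 1, then the turn about the tool's z as a share of pi/4 rad, from -1 to 1, then the finger opening in mm, from 0 to 91.2. A call has 1 to 5 rows; each row is the pose to reach, as a shift and turn from the pose commanded when the call began, along the tool's axes at that moment; what a row does not reach only later rows make up. A row lasts 1/10 s, in which the tool goes at most 50 mm and 8.59 degrees, less where a joint would pass 70% of its speed; a pose out of reach is approached as far as the arm can. A call with a number of a shift or a turn outside -1 to 1 is refused whole. A call with a gripper value outside its range is refused whole. The fingers move at their own pace and stop on an object; the grip force is fixed at half the most. Time passes only in rows, so rows that repeat a pose let the fingers close. It gives the time, the measured TCP pose, the force, the opening and the grip force at its end, in the units of the state.
- manip.get_state(): the state, without advancing time (a new reading comes with each control period).
- manip.snapshot(name): name is "side" or "top" or "wrist"; returns a dict with "img" (480x640x3 uint8, red, green, blue), "vfov" (degrees; the focal length in pixels is half the picture's height over the tangent of half this angle, whatever the lens; pixels are square), "cx", "cy" (the principal point, pixels), "k1" (the pictures are not rectified: a ray, as slopes to the right and down, at radius r is drawn at 1 + k1 r^2 times it, then the intrinsics apply), "R" (3x3) and "t" (3): a world point X has camera coordinates R X + t. Camera axes: x right, y down, z forward; pixel columns grow to the right and rows downward; lengths in mm; the calibration is good to about 2 mm. A picture is of the moment at which its call begins. There is no depth.
- manip.job_done(): hands the job in; it is judged then, once.
The state is a dict: "time_s": time; "joint_positions": joint angles; "qd": joint speeds; "joint_torque": joint torques, N m; "position": TCP position; "ee_rot": TCP orientation; "wrist_force": force on the tool from outside, world axes, zero at the start; "wrist_torque": the same for the moment, N m; "gripper_width": finger opening in mm; "grasp_force": force on a finger pad.
Only numpy, scipy, OpenCV 4.12 (cv2) and the standard library are available. Lean on these libraries where they do the work, as an engineer would, in place of code of your own. Each camera call takes 0.05 s, during which the arm holds its last target. There are 200 camera calls.

TASK

Proof-load the tow eye on the bow of the small boat held in the pull tester: slide the spring balance up to the boat until it stops, so that its fork goes over the eye, push the slim clevis pin with the tall narrow knob down through fork and eye until it is fully home, then draw the balance back by its handle until the pointer lines up with the index set on the scale, without pulling well past it. Finish while still holding the handle there, with the pointer steady on the index; leave the other tools and pins where they are.

Things in the scene. Friction and masses are not known exactly. Their poses are not given: they have to be found in the camera images.
- stand: Pull tester: plywood base board 140 x 610 x 18 mm, fixed to the bench. Origin at bench level straight below the eye; +y runs along the tester from the balance's handle towards the boat, +z up. Board from y -280 to +330 mm, x -70 to +70 mm. A rail on it carries the spring balance. Eye, fork, rod, tube and handle all have their middles at z = 70 mm.
- hull: Open wooden model boat, 280 mm long, 100 mm beam, held fixed in wooden chocks under a batten on the stand, bow towards the balance; same frame and origin as the stand. The stem post is at y = +32 mm and reaches z = 110 mm; gunwales 93 to 109 mm high, batten studs to 122 mm. The eye belongs to this body.
- eye (a point): Centre of the steel screw eye in the bow: ring lying level, hole axis vertical, hole 11 mm, wire 4 mm, outside 19 mm. 70 mm above the bench; axes as the stand's.
- balance: Spring balance: aluminium tube 28 mm thick, 120 mm long, on saddles that slide on the rail along the stand's y (friction about 1 N, travel 100 mm). At its stop towards the boat the fork holes are in line with the eye; it starts 20 to 45 mm back. Axes as the stand's, origin at the stand's origin when at the stop. White scale on top, 87 mm above the bench, black lines every 5 mm.
- handle (a point): Middle of the balance's stirrup handle: level wooden bar 16 mm thick, 60 mm long, lying across the tester (along the stand's x), 225 mm from the fork holes with the spring slack, 70 mm above the bench. Steel side arms at x = +-38 mm; 44 mm free between the bar and the plate at the tube's end, open above and below.
- fork (a joint): How far the balance's rod with the fork is drawn out of the tube, m: 0 slack, up to 0.062. Spring return: about 1.2 N to start plus 300 N per m (13 N at 0.040). Drawn out only when the fork is held (pinned) and the tube is pulled away from it.
- fork_hole (a point): Centre of the fork at the end of the balance's rod: two level steel plates 24 x 30 x 4 mm, 8 mm apart, each with a 9 mm hole, hole axis vertical. 70 mm above the bench; top face of the upper plate 8 mm above this point (78 mm above the bench). Plates go over and under the eye.
- pointer (a point): Tip of the balance's pointer: black bar 2.4 mm wide on the +x side of the scale slot, moves with the rod along +y (towards the boat) as the spring is drawn; 90 mm above the bench.
- mark (a point): The set index: steel clip on the -x edge of the scale plate with a bar 2.4 mm wide like the pointer, stays put on the plate 26 to 44 mm along +y from the slack pointer. The load is right when the pointer has the same position along y as this one, the two bars then in one line.
- block: Wooden tool block 55 x 200 x 45 mm, fixed; origin at the centre of its underside, long side along its y. Four upright 11 mm holes on its y axis at y = -75, -25, 25, 75 mm; three hold pins, one is empty; which is where varies.
- pin: The slim clevis pin, upright in the tool block: steel shank 7 mm thick, 34 mm long with a 9 mm tapered point, collar 19 mm wide and 4 mm thick, then a round knob 16 mm wide, 32 mm tall; 70 mm overall, 30 to 55 g. Origin at the point, +z towards the knob. The collar rests on what it is put through; in the fork its point is then 26 mm below the eye's centre.
- pin_tip (a point): The pin's point.
- pin_grip (a point): On the pin's axis 61 mm above its point (9 mm below the knob's top): a good place for the TCP when gripping from above.
- stout_pin: Bystander in the tool block: thicker pin (10 mm shank, too thick for the fork), squat knob 25 mm wide, 20 mm tall. Origin at the point.
- punch: Bystander in the tool block: centre punch, dark steel, 10 mm wide, stands 64 mm above the block. Origin at the point.
- plane: Bystander: block plane 160 x 50 x 70 mm on the bench near the robot.
- oilstone: Bystander: grey oilstone 200 x 52 x 28 mm.
- mallet: Bystander: wooden mallet lying down, 280 mm long, 52 mm high.
- square: Bystander: steel combination square lying flat, 240 mm blade.
- bradawl: Bystander: bradawl 135 mm long lying on the tester's base board beside the rail, on the +x side, top 21 mm above the board.
Mind the look-alikes: they are no part of the job. Leave any pink look-alike of the pin alone.

How it is judged (in metres and radians):
On the way, in this order (a step that is already met when the one before it is completed fails the run):
1. the slim pin is fully home through fork and eye (z of pin_tip in the frame of eye below -0.02 m and horizontal distance between pin_tip and eye below 0.007 m and horizontal distance between pin_tip and fork_hole below 0.007 m and angle between pin's own z axis and vertical below 0.25 rad), for 0.2 s.
2. the balance is drawn to the index by its handle (all of step 1 and y of pointer in the frame of mark between -0.004 and 0.004 m and contact force between pin and hull above 4 N and contact force between the fingers and balance above 2 N and distance between the grasp point and handle below 0.06 m), for 0.3 s.
At the end, for the whole second after the job is handed in: Pin home in fork and eye (point within 7 mm of both centres, 20 mm or more below the eye, lean under 0.25 rad) and pulling on the eye (over 4 N); pointer steady within 4 mm of the index; fingers holding the balance (over 2 N), TCP within 60 mm of the handle (all of step 2 and velocity of joint fork between -0.01 and 0.01 m/s); the arm keeps its last pose, push and grip.
It fails at once if the pointer was pulled more than 8 mm past the index (eye overloaded) (y of pointer in the frame of mark above 0.008 m).
It fails at once if another tool or pin was moved more than 30 mm (distance of any of stout_pin, punch, plane, oilstone, mallet, square, bradawl from where it was at the start of the episode above 0.03 m).
It also fails if it takes over 58 s, if anything falls off the work surface, if the arm or the gripper's body presses on something with over 40 N, if the wrist force passes 120 N, or if a joint passes its speed limit or range.

## Working session

There is one attempt and no reset: what is moved stays moved. The work goes in short steps, Python scripts to look and compute and a tool call to move; the robot and the scene stay as the last step left them, time stands still between calls to the robot, and variables do not carry over. Pictures are saved under pics/ and viewed, at most 10 in all, crops included, and the job is handed in when it is done.

Besides the shell and the picture viewer there is one more tool, called after "Emit:" as name(argument=value, ...) on one line, values as JSON. move_arm: Moves the arm, as the interface text tells. Its arguments: {"type":"object","properties":{"deltas":{"type":"array"}},"required":["deltas"]}

```bash
mkdir -p pics
cat > h.py <<'E'
import numpy as np, cv2, pickle
from plant import manip
def snap(n,f):
    s=manip.snapshot(n); pickle.dump(s,open(f'pics/{f}.pkl','wb')); cv2.imwrite(f'pics/{f}.png',s['img'][:,:,::-1]); return s
def load(f): return pickle.load(open(f'pics/{f}.pkl','rb'))
def K(s):
    f=s['img'].shape[0]/2/np.tan(np.radians(s['vfov']/2)); return f
def ray(s,u,v):
    f=K(s); d=np.array([(u-s['cx'])/f,(v-s['cy'])/f]); p=d.copy()
    for _ in range(30): p=d/(1+s['k1']*(p@p))
    R=np.array(s['R']);t=np.array(s['t'])
    w=R.T@np.array([p[0],p[1],1.]); return -R.T@t, w/np.linalg.norm(w)
def onz(s,u,v,z):
    c,w=ray(s,u,v); return c+w*(z-c[2])/w[2]
def tri(obs):
    A=np.zeros((3,3));b=np.zeros(3);L=[]
    for s,u,v in obs:
        c,w=ray(s,u,v);P=np.eye(3)-np.outer(w,w);A+=P;b+=P@c;L.append((c,P))
    X=np.linalg.solve(A,b); return X,[round(float(np.linalg.norm(P@(X-c))),2) for c,P in L]
def proj(s,X):
    p=np.array(s['R'])@np.array(X,float)+np.array(s['t']);q=p[:2]/p[2];q=q*(1+s['k1']*(q@q));return q*K(s)+[s['cx'],s['cy']]
E
python3 - <<'E'
from h import *
a=[snap(n,n+'0') for n in('side','top','wrist')]
for s in a: print(s['vfov'],s['k1'],(-np.array(s['R']).T@s['t']).round(),np.array(s['R'])[2].round(2))
cv2.imwrite('pics/st.png',cv2.resize(np.vstack([a[0]['img'],a[1]['img']])[:,:,::-1],(400,600)))
print(manip.get_state())
E
```

```text
42.19154982385356 0.07696072804817919 [435. 760. 956.] [ 0.12 -0.71 -0.7 ]
48.3621392636038 -0.04240242255832037 [ 464. -126. 1348.] [ 0.09 -0.   -1.  ]
69.35342733189886 -0.05332073257618548 [198. 596. 384.] [ 0.23 -0.11 -0.97]
{'time_s': 0.15, 'joint_positions': array([ 5.97312429e+01,  2.83061092e+01,  7.71201554e+01,  1.45364491e-03,
        7.46282112e+01, -5.47338666e+00]), 'qd': array([-0.05151589, -0.05046588, -0.021136  ,  0.09891453, -0.04471255,
       -0.07485034]), 'joint_torque': array([ 5.08603516e-04, -8.79201794e+01, -3.82049453e+01,  7.06076855e-02,
        5.02714422e-02, -3.17046033e-05]), 'position': array([261.97328586, 567.13212858, 232.27473569]), 'ee_rot': array([-1.79945906e+02, -6.59097880e-03,  1.55204240e+02]), 'wrist_force': array([-0.27178616,  0.23633898, -0.18323423]), 'wrist_torque': array([ 0.03149099,  0.03740632, -0.01569927]), 'grasp_force': 0.0, 'gripper_width': 91.1588939081572}
```

View pics/top0.png

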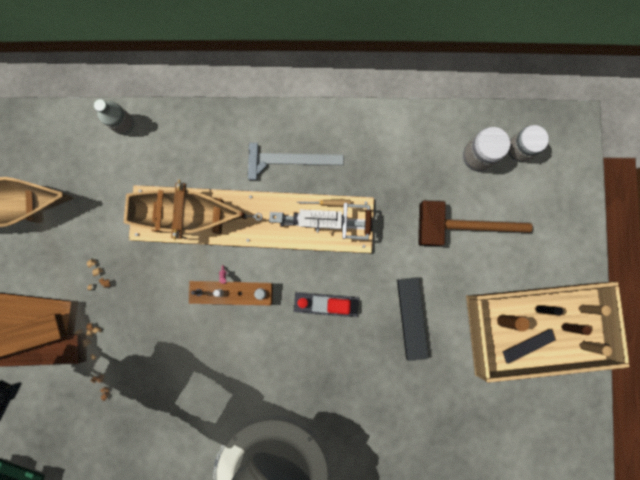

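View pics/side0.png

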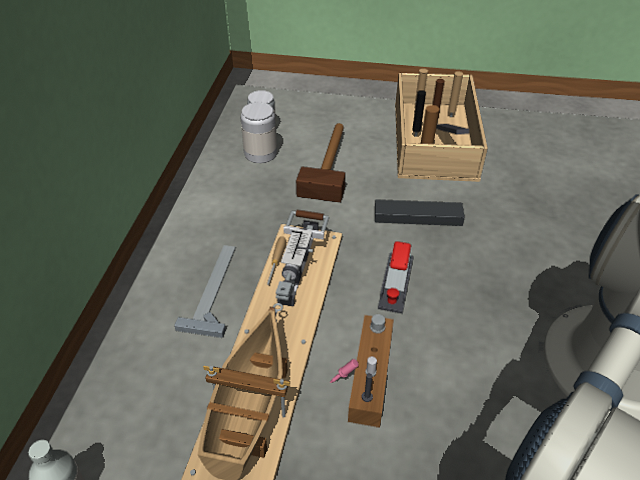

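The top view shows the tester from (130,215) to (375,225) with its handle at about (368,222). The block spans (190..272, 293), with pins at (198,292), (217,293) and (260,294), and a pink look-alike at (224,273). The side view shows the same layout: block pins at (377,322), (371,365) and (367,385), and the pink look-alike at (345,371).

Run:
```python
from h import *
a,b=load('side0')['img'],load('top0')['img']
r=lambda i,x,y,w,h,k:cv2.resize(i[y:y+h,x:x+w],None,fx=k,fy=k,interpolation=cv2.INTER_CUBIC)
A=r(a,325,300,80,120,5)   #400x600
B=r(a,255,200,100,75,4) #400x300
C=r(b,185,262,100,50,4) #400x200
D=np.zeros((100,400,3),np.uint8)
cv2.imwrite('pics/c1.png',np.hstack([A,np.vstack([B,C,D])])[:,:,::-1])
cv2.imwrite('pics/c2.png',np.vstack([r(b,240,185,150,70,5.3),np.zeros((10,795,3),np.uint8)])[:,:,::-1])
```

```text
(no output)
```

View pics/c1.png

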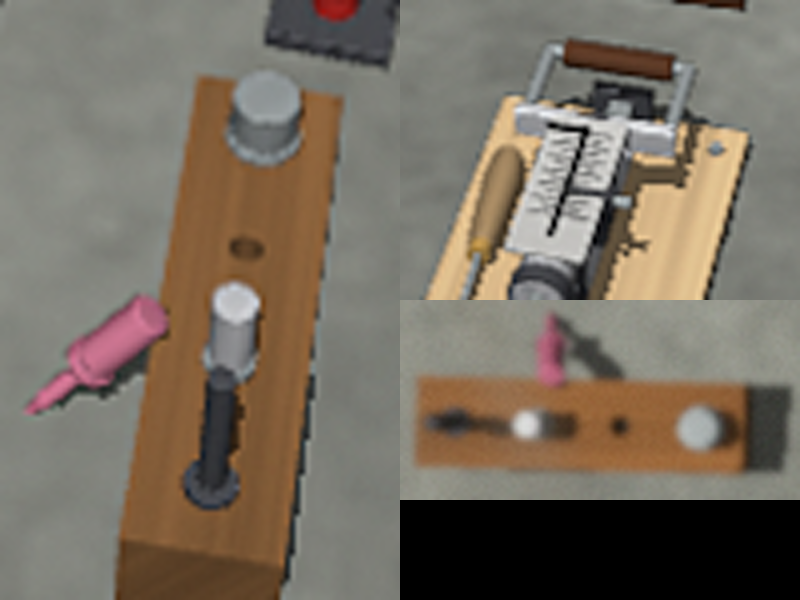

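View pics/c2.png

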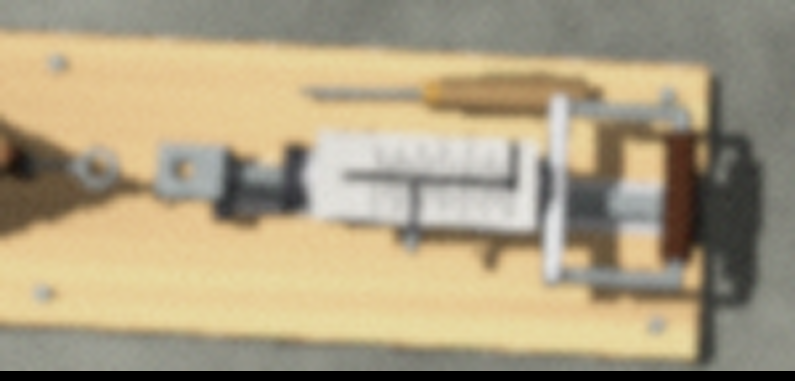

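Block candidates in the side image:
- The stout pin is at (378,320), with a wide, squat knob.
- The slim pin is at (372,362), light-coloured with a tall narrow knob and a collar.
- The punch is at (368,385), dark.
- The pink look-alike is lying at (345,371).

The slim pin at (372,362), seen at (217,293) from the top, fits the description, and the crop confirms it. In the top crop the pointer bar is at x≈515 and the index at x≈413, about 19 px apart. The fork hole is at (274.5,217), the eye at (258,216.5) and the handle at (368,222).

Run:
```python
from h import *
s,t=load('side0'),load('top0')
for n,o in dict(eye=[(t,257.9,216.5),(s,283,314)],pintop=[(t,216.7,293.2),(s,372.6,359.6)],handle=[(t,368.3,222.2),(s,309.5,214.5)],stout=[(t,260,293.6),(s,378.3,319.4)]).items():
    X,r=tri(o);print(n,X.round(1),r)
e=onz(t,257.9,216.5,70);h=onz(t,368.3,222.2,70);f=onz(t,274.5,217.1,78)
d=e-h;print('eye',e.round(1),'h',h.round(1),'fork',f.round(1),'len',np.linalg.norm(d),'yaw',np.degrees(np.arctan2(-d[0],d[1])))
print('dist eye-fork',np.linalg.norm((e-f)[:2]))
# board corners via mask hull
p=[onz(t,240+x/5.3,185+y/5.3,18) for x,y in((708,68),(697,360))]
q=[onz(t,x,y,18) for x,y in((133,186),(130,240))]
print([x.round(1) for x in p+q])
v=q[1]-p[1];print('yaw',np.degrees(np.arctan2(-v[0],v[1])),np.linalg.norm(v)); v=q[0]-p[0];print('yaw',np.degrees(np.arctan2(-v[0],v[1])))
print('pin z top plane',onz(t,216.7,293.2,106).round(1),onz(s,372.6,359.6,106).round(1))
a=onz(t,187+(418-400)/4-2,262+(465-300)/4,45);b=onz(t,185+(745-400)/4,262+(468-300)/4,45);v=a-b;print('block yaw',np.degrees(np.arctan2(-v[0],v[1])),a,b)
print('ptr-mark',onz(t,240+515/5.3,210,90)-onz(t,240+413/5.3,210,90))
```

```text
eye [625.8  36.7  52.2] [5.39, 5.39]
pintop [444.6 128.8  78.2] [0.06, 0.06]
handle [ 617.4 -231.2   67. ] [0.73, 0.73]
stout [443.9  28.   63. ] [0.13, 0.13]
eye [628.9  35.   70. ] h [ 616.3 -231.    70. ] fork [626.6  -5.8  78. ] len 266.30955401360063 yaw -2.7108127243496125
dist eye-fork 40.87596786397068
[array([ 684.3, -248.8,   18. ]), array([ 545.4, -243.1,   18. ]), array([712.2, 360. ,  18. ]), array([574.9, 362.3,  18. ])]
yaw -2.788660385014252 606.1035853900105
yaw -2.625547252835582
pin z top plane [445.  123.2 106. ] [444.4 148.7 106. ]
block yaw -0.1618280567124257 [419.33221413 201.19435638  45.        ] [418.77102912   2.50540526  45.        ]
ptr-mark [  0.21724564 -45.68794157   0.        ]
```

Emit:
move_arm(deltas=[[-0.0345,-0.0322,0,-0.098,91],[-0.069,-0.0644,0,-0.196,91],[-0.1035,-0.0967,0,-0.295,91],[-0.138,-0.129,0,-0.393,91],[-0.1724,-0.161,0,-0.491,91]])

```text
time_s: 0.65
position: [351.3, 347.1, 232.6]
ee_rot: [-180.0, 0.0, 177.5]
wrist_force: [1.3, -0.3, 0.6]
gripper_width: 90.9
grasp_force: 0.0
```

Emit:
move_arm(deltas=[[-0.02,-0.043,0,0,91],[-0.04,-0.086,0,0,91],[-0.06,-0.129,0,0,91],[-0.08,-0.172,0,0,91],[-0.099,-0.214,0,0,91]])

```text
time_s: 1.15
position: [440.3, 128.5, 232.8]
ee_rot: [180.0, 0.0, 177.3]
wrist_force: [1.4, 0.6, -0.0]
gripper_width: 91.2
grasp_force: 0.0
```

Run:
```python
from h import *
st=manip.get_state();print(st['position'],st['ee_rot'])
s=snap('wrist','w1');print((-np.array(s['R']).T@s['t']).round())
print('pin',proj(s,[445,128,81]),'eye',proj(s,[628.9,35,70]),proj(s,[617,-231,70]))
```

```text
[440.29683099 128.54065697 232.79075343] [1.79998587e+02 1.21857349e-02 1.77294024e+02]
[369. 131. 384.]
pin [316.15063046 239.57562544] eye [238.33678335 405.37034716] [  7.66729158 398.41777441]
```

View pics/w1.png

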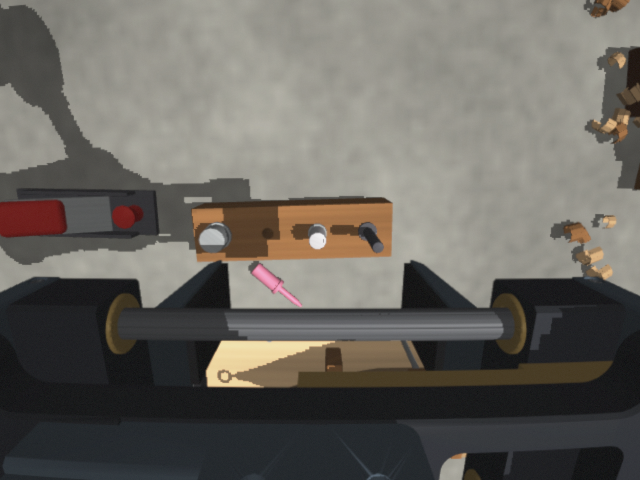

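The wrist view shows the slim pin's knob top at about (317.5,242), the stout pin at (214,237), the punch at (367,230), and the eye ring on the bow at (224,376). I'll refine these and triangulate against the top view.

Run:
```python
from h import *
s,t,w=load('side0'),load('top0'),load('w1')
i=w['img'][222:258,300:335].astype(int)
m=((i.max(2)-i.min(2)<30)&(i.mean(2)>185)).astype(np.uint8)
n,_,st,c=cv2.connectedComponentsWithStats(m);k=1+st[1:,4].argmax();u,v=c[k]+[300,222];print(u,v,st[k])
print('pin',onz(w,u,v,81).round(1),tri([(t,216.7,293.2),(s,372.6,359.6),(w,u,v)]),tri([(t,216.7,293.2),(w,u,v)]))
print('eye',onz(w,224,376.5,70).round(1),tri([(t,257.9,216.5),(w,224,376.5)]))
```

```text
317.30731707317074 240.40975609756097 [ 10  11  16  16 205]
pin [445.8 129.   81. ] (array([445.16487461, 128.95278849,  79.07732582]), [0.68, 0.6, 1.11]) (array([445.03405957, 128.4881788 ,  82.40873819]), [0.68, 0.68])
eye [591.8  23.9  70. ] (array([622.24639859,  25.97898471,  43.50244847]), [15.7, 15.7])
```

The ring at (224,376) is the eye's shadow on the board, since its ray misses the one from the top view by 16 mm. I'll move so the wrist camera sees the eye, fork and handle together.

Emit:
move_arm(deltas=[[-0.029,-0.027,0,0,91],[-0.058,-0.054,0,0,91],[-0.087,-0.081,0,0,91],[-0.116,-0.108,0,0,91],[-0.145,-0.135,0,0,91]])

```text
time_s: 1.7
position: [579.2, -12.5, 232.5]
ee_rot: [180.0, -0.0, 177.3]
wrist_force: [0.3, 0.2, 0.1]
gripper_width: 91.1
grasp_force: 0.0
```

Emit:
move_arm(deltas=[[-0.029,-0.027,0,0,50],[-0.058,-0.054,0,0,50],[-0.085,-0.085,0,0,50],[-0.085,-0.085,0,0,50]])

```text
time_s: 2.1
position: [661.5, -103.9, 231.8]
ee_rot: [-179.9, 0.0, 177.1]
wrist_force: [-0.5, 0.1, -0.3]
gripper_width: 62.0
grasp_force: 0.0
```

Run:
```python
from h import *
st=manip.get_state();print(st['position'],st['ee_rot'])
s=snap('wrist','w2')
print('eye',proj(s,[628.9,35,70]),proj(s,[617,-231,70]))
```

```text
[ 661.53760069 -103.89137197  231.82972922] [-1.79942213e+02  4.37639936e-02  1.77142534e+02]
eye [467.7641621 189.5875667] [174.43270766 190.86366628]
```

View pics/w2.png

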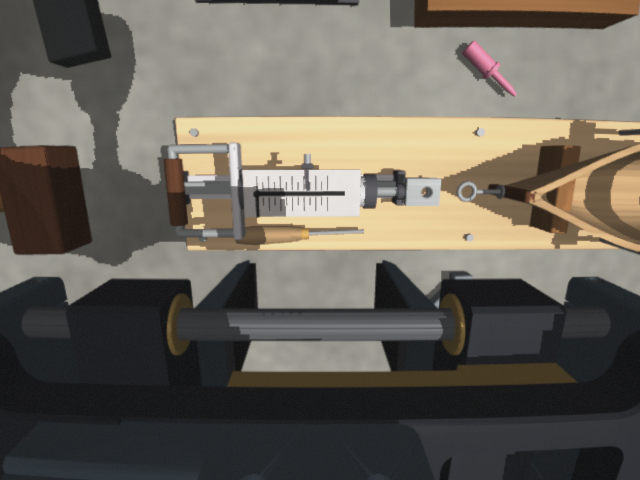

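The view is clear: eye ring at (467.5,191), fork hole at (427,191.5), handle bar at (175,192) and index clip at (308,160). All agree with the predictions.

Run:
```python
from h import *
t,w=load('top0'),load('w2');i=w['img'].astype(int)
E=onz(w,467.5,191,70);F=onz(w,427,191.5,78);H=onz(w,175.5,192,70)
print(E.round(1),F.round(1),H.round(1),np.linalg.norm(F-H),'gap',E-F)
print(tri([(t,257.9,216.5),(w,467.5,191)]),tri([(t,368.3,222.2),(w,175.5,192)]))
d=E-H;print('yaw',np.degrees(np.arctan2(-d[0],d[1])))
# bar extents by colour (brown bar)
m=((i[...,0]-i[...,2]>30)&(i[...,0]<130))[150:235,150:200].astype(np.uint8)
n,_,st,c=cv2.connectedComponentsWithStats(m);k=1+st[1:,4].argmax();print(st[k]+[150,150,0,0,0],c[k]+[150,150])
m=(i[170:215,440:486].mean(2)<0)
print(onz(w,*(c[k]+[150,150]),72))
cv2.imwrite('pics/c3.png',np.vstack([cv2.resize(w['img'][140:240,235:370],None,fx=5,fy=5,interpolation=2),])[:,:,::-1])
```

```text
[630.2  34.8  70. ] [628.   -4.9  78. ] [ 618.1 -230.2   70. ] 225.61391165201047 gap [ 2.13221936 39.73894807 -8.        ]
(array([629.63447155,  35.1304775 ,  69.20378441]), [0.63, 0.63]) (array([ 617.51588397, -231.34337192,   66.84095786]), [0.84, 0.84])
yaw -2.6132766413705144
[165 158  19  35 573] [173.9930192  175.20767888]
[ 602.96207473 -228.54613042   72.        ]
```

View pics/c3.png

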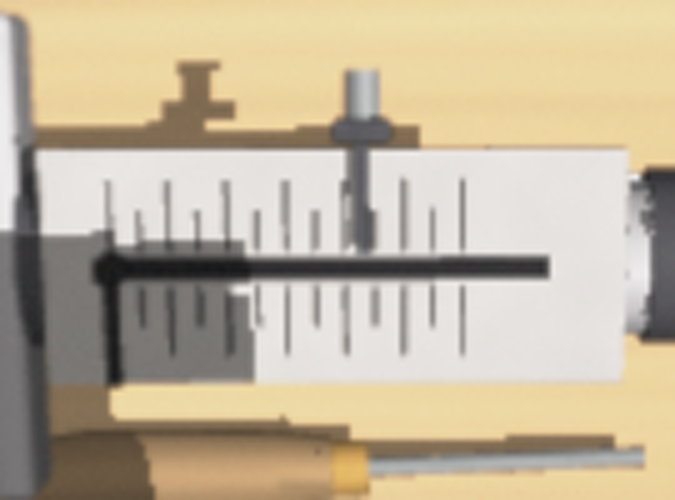

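In the crop the pointer is at x≈112 and the index at x≈362. With a 5 mm scale pitch of about 29.4 px, the required draw is about 42 mm. Next I'll go above the handle.

Emit:
move_arm(deltas=[[0.016,-0.045,0,0,46],[0.032,-0.09,0.02,0,46],[0.047,-0.13,0.06,0,46],[0.047,-0.13,0.08,0,46],[0.047,-0.13,0.08,0,46]])

```text
time_s: 2.65
position: [603.4, -227.3, 149.5]
ee_rot: [179.9, -0.3, 177.2]
wrist_force: [0.0, 1.0, -0.1]
gripper_width: 45.8
grasp_force: 0.0
```

Run:
```python
from h import *
st=manip.get_state();print(st['position'],st['ee_rot'],st['gripper_width'])
```

```text
[ 603.3552673  -227.32937872  149.48195473] [179.85240817  -0.33899968 177.204368  ] 45.820771097417605
```

Emit:
move_arm(deltas=[[-0.012,-0.002,0.02,0,46],[-0.012,-0.002,0.05,0,46],[-0.012,-0.002,0.08,0,46],[-0.012,-0.002,0.081,0,46],[-0.012,-0.002,0.081,0,46]])

```text
time_s: 3.15
position: [618.8, -229.4, 73.0]
ee_rot: [180.0, 0.0, 177.4]
wrist_force: [-0.2, -0.5, 0.3]
gripper_width: 45.9
grasp_force: 0.0
```

Emit:
move_arm(deltas=[[0,0,0,0,10],[0,0,0,0,10],[0,0,0,0,10],[0,0,0,0,10],[0,0,0,0,10]])

```text
time_s: 3.65
position: [618.3, -230.4, 72.3]
ee_rot: [-180.0, 0.0, 177.3]
wrist_force: [-1.5, 1.1, 6.6]
gripper_width: 15.3
grasp_force: 30.0
```

Emit:
move_arm(deltas=[[0,0.01,0,0,10],[0,0.02,0,0,10],[0,0.029,0,0,10],[0,0.036,0,0,10],[0,0.036,0,0,10]])

```text
time_s: 4.15
position: [620.1, -193.6, 72.3]
ee_rot: [-180.0, 0.0, 177.3]
wrist_force: [-0.8, 1.1, 5.8]
gripper_width: 14.8
grasp_force: 30.0
```

Emit:
move_arm(deltas=[[0,0.002,0,0,10],[0,0.004,0,0,10],[0,0.005,0,0,10],[0,0.005,0,0,10]])

```text
time_s: 4.55
position: [620.2, -190.2, 72.3]
ee_rot: [-179.9, 0.0, 177.3]
wrist_force: [-1.3, -4.4, 6.2]
gripper_width: 15.5
grasp_force: 30.0
```

Emit:
move_arm(deltas=[[0,0.001,0,0,10],[0,0.002,0,0,10],[0,0.002,0,0,10]])

```text
time_s: 4.85
position: [620.3, -190.0, 72.4]
ee_rot: [-179.8, 0.1, 177.3]
wrist_force: [-4.2, -20.2, 4.4]
gripper_width: 15.3
grasp_force: 30.0
```

Emit:
move_arm(deltas=[[0,-0.001,0,0,10],[0,-0.001,0,0,46],[0,-0.001,0,0,46],[0,-0.001,0,0,46],[0,-0.001,0,0,46]])

```text
time_s: 5.35
position: [620.0, -188.2, 71.6]
ee_rot: [180.0, -0.0, 177.3]
wrist_force: [-0.9, 0.6, 0.5]
gripper_width: 44.3
grasp_force: 0.0
```

Emit:
move_arm(deltas=[[0,0,-0.045,0,46],[0,0,-0.09,0,46],[0,0.005,-0.135,0,70],[-0.01,0.045,-0.15,0,70],[-0.02,0.08,-0.15,0,70]])

```text
time_s: 5.85
position: [645.2, -108.9, 225.2]
ee_rot: [-180.0, 0.3, 177.2]
wrist_force: [0.2, -0.5, 0.1]
gripper_width: 67.2
grasp_force: 0.0
```

Run:
```python
from h import *
st=manip.get_state();print(st['position'],st['ee_rot'])
w=snap('wrist','w3');u,v=proj(w,[629.9,35,78]).round().astype(int);print(u,v)
x0,y0=u-60,v-40
cv2.imwrite('pics/c4.png',cv2.resize(w['img'][y0:y0+80,x0:x0+120],None,fx=5,fy=5,interpolation=2)[:,:,::-1]);print(x0,y0)
```

```text
[ 645.24430389 -108.90978348  225.17982052] [-179.95073167    0.29565697  177.2158523 ]
479 210
419 170
```

View pics/c4.png

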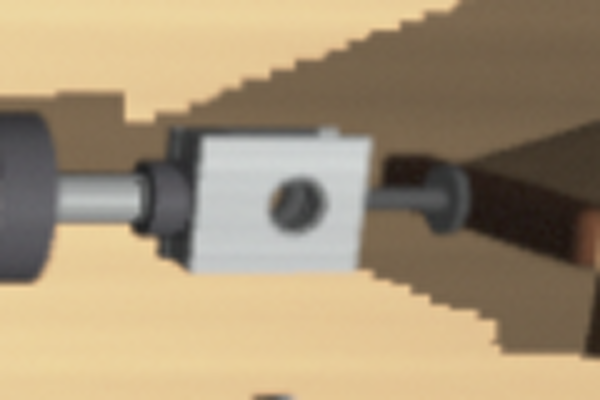

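The crop shows the fork plates over the eye, with the eye's hole visible through the fork hole at about (478.7,211). That matches the predicted (479,210), so the fork hole is near (630,35). Now to the pin.

Emit:
move_arm(deltas=[[0.021,0.023,0,0.18,60],[0.042,0.046,0,0.36,60],[0.063,0.069,0,0.54,60],[0.084,0.092,0,0.72,60],[0.105,0.114,0,0.9,60]])

```text
time_s: 6.4
position: [543.2, 10.5, 221.6]
ee_rot: [-180.0, -0.0, 136.5]
wrist_force: [0.6, 0.0, -0.2]
gripper_width: 60.1
grasp_force: 0.0
```

Emit:
move_arm(deltas=[[0.031,0.004,0,0.18,50],[0.062,0.008,0,0.36,50],[0.093,0.011,0.02,0.54,50],[0.124,0.015,0.03,0.72,50],[0.154,0.019,0.04,0.9,50]])

```text
time_s: 6.9
position: [443.9, 129.6, 181.3]
ee_rot: [-180.0, -0.0, 96.0]
wrist_force: [0.2, 0.4, 0.7]
gripper_width: 49.7
grasp_force: 0.0
```

Emit:
move_arm(deltas=[[0,0,0.01,0.1,50],[0,0,0.02,0.2,50],[0,0,0.03,0.2,50],[0,0,0.03,0.2,50]])

```text
time_s: 7.3
position: [444.4, 128.6, 150.7]
ee_rot: [-179.9, 0.0, 87.4]
wrist_force: [0.8, -0.3, 0.7]
gripper_width: 49.9
grasp_force: 0.0
```

Run:
```python
from h import *
st=manip.get_state();print(st['position'],st['ee_rot'],st['gripper_width'])
w=load('w3');print(onz(w,478.5,210.7,78).round(1))
w=snap('wrist','w4');u,v=proj(w,[445.5,129,81]);print(u,v)
i=w['img'].astype(int);x0,y0=int(u)-40,int(v)-40;c=i[y0:y0+80,x0:x0+80]
m=((c.max(2)-c.min(2)<30)&(c.mean(2)>150)).astype(np.uint8)
n,_,s,cc=cv2.connectedComponentsWithStats(m)
for k in range(1,n):
  if s[k,4]>60: print(s[k],cc[k]+[x0,y0],onz(w,*(cc[k]+[x0,y0]),81).round(1))
```

```text
[444.43799471 128.58004669 150.67993779] [-1.79890276e+02  2.14994358e-02  8.74351742e+01] 49.912530517151154
[630.2  34.2  78. ]
317.334940052886 260.40841310529527
[  0   0   5  34 136] [278.69852941 235.20588235] [420.9 147.4  81. ]
[ 78   0   2  80 160] [355.5 259.5] [471.  128.5  81. ]
[30 17 24 14 73] [318.46575342 241.01369863] [446.8 142.3  81. ]
[ 31  29  22  22 393] [318.36895674 259.76335878] [446.2 129.4  81. ]
```

Emit:
move_arm(deltas=[[0.001,0.0015,0.03,0,50],[0.001,0.0015,0.055,0,50],[0.001,0.0015,0.078,0,50],[0.001,0.0015,0.078,0,50],[0.001,0.0015,0.078,0,40]])

```text
time_s: 7.85
position: [446.8, 129.6, 74.3]
ee_rot: [-180.0, 0.0, 87.3]
wrist_force: [0.5, -0.0, -0.2]
gripper_width: 44.5
grasp_force: 0.0
```

Emit:
move_arm(deltas=[[0,0,0,0,5],[0,0,0,0,5],[0,0,0,0,5],[0,0,0,0,5],[0,0,0,0,5]])

```text
time_s: 8.35
position: [447.0, 129.7, 74.2]
ee_rot: [179.9, -0.0, 87.3]
wrist_force: [-0.1, -0.3, 9.7]
gripper_width: 15.2
grasp_force: 30.0
```

Emit:
move_arm(deltas=[[0,0,-0.03,0,5],[0,0,-0.06,0,5],[0,0,-0.09,0,5],[0,0,-0.12,0,5],[0,0,-0.12,0,5]])

```text
time_s: 8.85
position: [448.3, 129.9, 197.0]
ee_rot: [179.7, -0.1, 87.3]
wrist_force: [0.4, -0.0, -1.4]
gripper_width: 15.2
grasp_force: 30.0
```

Run:
```python
from h import *
st=manip.get_state();print(st['position'],st['ee_rot'],st['gripper_width'],st['grasp_force'])
snap('wrist','w5')
```

```text
[448.25297859 129.93086356 197.03987917] [ 1.79678740e+02 -6.59414314e-02  8.73062394e+01] 15.248772946534393 29.998534619808197
```

View pics/w5.png

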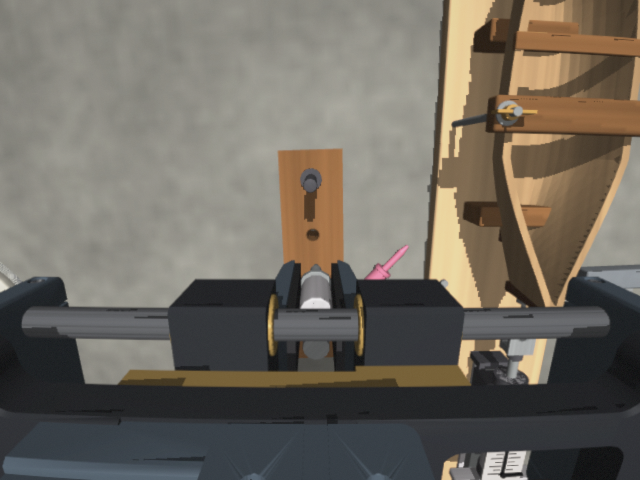

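The pin is held upright at (316,285), its hole in the block is empty, and the pink look-alike has not moved. I'll carry it over the fork.

Emit:
move_arm(deltas=[[-0.017,0.037,0,0,5],[-0.034,0.075,0,0,5],[-0.052,0.112,0,0,5],[-0.069,0.15,0,0,5],[-0.086,0.187,0,0,5]])

```text
time_s: 9.4
position: [630.1, 33.9, 192.1]
ee_rot: [-179.9, 0.0, 87.3]
wrist_force: [-0.7, -0.0, -0.3]
gripper_width: 15.0
grasp_force: 30.0
```

Emit:
move_arm(deltas=[[0,0,0.02,0,5],[0,0,0.035,0,5],[0,0,0.04,0,5],[0,0,0.04,0,5]])

```text
time_s: 9.8
position: [628.4, 35.0, 152.3]
ee_rot: [-179.8, 0.0, 87.3]
wrist_force: [0.7, -0.4, -0.2]
gripper_width: 15.2
grasp_force: 30.0
```

Run:
```python
from h import *
st=manip.get_state();print(st['position'],st['ee_rot'],st['gripper_width'],st['grasp_force'])
s=snap('side','s6');w=snap('wrist','w6')
p=st['position'];T=[p[0],p[1],p[2]-63]
us,ut=proj(s,[630,35,78]),proj(w,[630,35,78]);print(us,proj(s,T),ut,proj(w,T))
r=lambda i,c:cv2.resize(i[int(c[1])-40:int(c[1])+35,int(c[0])-25:int(c[0])+25],None,fx=8,fy=8,interpolation=2)
cv2.imwrite('pics/c6.png',np.hstack([r(s['img'],us),r(w['img'],ut)])[:,:,::-1])
```

```text
[628.44651535  34.9992873  152.25914343] [-1.79844562e+02  1.07908043e-04  8.73031601e+01] 15.218231274031243 29.99836653470993
[277.57602504 303.54794909] [278.1577105  299.64586411] [317.19599529 258.61815125] [314.88297812 263.80166401]
```

View pics/c6.png

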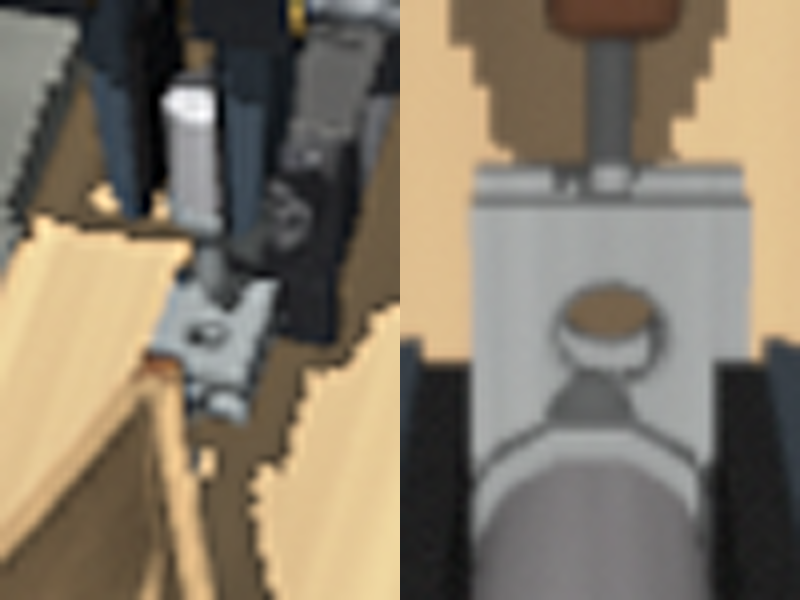

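In the side part of the crop the pin's tip is at (280.5,300.9) and the fork hole at (277.9,304.6). In the wrist part the tip is at (316,264.9) and the hole at (318,259.3). I'll triangulate both points.

Run:
```python
from h import *
s,w=load('s6'),load('w6')
T=tri([(s,280.5,300.9),(w,316,264.9)]);H=tri([(s,277.9,304.6),(w,318,259.3)]);print(T,H)
for z in (87,89,91): print(z,onz(w,316,264.9,z)-onz(w,318,259.3,78),onz(s,280.5,300.9,z)-onz(s,277.9,304.6,78))
```

```text
(array([627.30778193,  30.20385889,  79.64648833]), [1.88, 1.88]) (array([630.32839276,  32.57485462,  72.06874003]), [0.17, 0.17])
87 [-1.42070944 -1.01333992  9.        ] [-4.78952196 -2.03877519  9.        ]
89 [-1.39131917 -0.3588053  11.        ] [-5.22399748 -0.37142867 11.        ]
91 [-1.36192891  0.29572931 13.        ] [-5.65847301  1.29591786 13.        ]
```

Emit:
move_arm(deltas=[[0,0.001,0,0,5],[0,0.001,0,0,5],[0,0.001,0,0,5]])

```text
time_s: 10.2
position: [630.5, 34.9, 154.2]
ee_rot: [180.0, 0.0, 87.3]
wrist_force: [-0.5, 0.7, -0.5]
gripper_width: 15.4
grasp_force: 30.0
```

Run:
```python
from h import *
st=manip.get_state();print(st['position'],st['ee_rot'])
w=snap('wrist','w7');g=w['img'][240:285,296:340].mean(2)
for r in range(6,40,1): print(r+240,' '.join('%3d'%x for x in g[r]))
```

```text
[630.54444424  34.91679241 154.19696915] [1.79954017e+02 1.23756584e-03 8.73046681e+01]
246 183 183 175 171 168 165 167 169 170 170 168 165 166 165 166 167 165 163 162 162 162 164 165 165 163 163 163 162 164 166 168 167 164 162 162 166 166 180 189 189 189 188 186 186
247 184 183 174 171 168 165 167 169 172 172 169 165 166 165 165 167 166 163 162 161 163 163 164 164 163 163 162 163 163 165 168 168 165 163 164 164 167 184 190 190 189 188 188 187
248 185 183 175 172 168 164 167 169 172 172 168 165 165 165 165 167 165 162 162 161 163 164 165 165 164 163 163 163 164 166 167 167 165 163 165 165 169 184 189 191 190 187 188 185
249 185 183 175 172 169 165 167 169 171 172 168 165 166 166 167 167 165 163 161 161 163 164 165 165 163 163 163 163 164 165 167 168 165 162 164 165 168 184 190 190 190 189 187 187
250 184 184 175 172 167 163 167 169 171 172 168 166 163 166 165 166 165 163 162 161 162 162 166 165 163 163 162 163 164 166 168 167 165 163 164 165 168 185 190 190 190 189 187 185
251 185 183 175 172 169 164 168 170 171 172 169 166 165 165 166 165 164 163 160 159 161 163 163 164 164 162 163 
[... 4407 characters left out ...]
  47 110 106 134 156 161 163 161 157 146 135 124 123 126 125 124 123 125 127 127 127 131 143 155 159 161 160 157 137 114 119  61  26  29  31  31  30  29  29  32
277  30  31  29  19  39  91 112 154 163 163 156 151 135 121 120 120 121 121 122 120 119 120 123 123 122 120 122 134 151 158 162 162 153  96 106  55  25  26  28  32  31  31  30  32
278  30  28  29  23  29  81 143 160 162 152 134 118 114 115 116 119 122 122 121 121 120 122 123 123 122 119 117 117 122 141 156 163 158  99  72  34  21  29  31  30  29  33  32  32
279  30  32  28  20  39 100 153 161 152 127 112 108 111 115 119 121 122 122 122 120 119 121 123 123 123 120 116 114 115 119 133 156 160 103  60  30  20  29  30  31  30  27  33  31
```

Run:
```python
from h import *
w=load('w7');H=onz(w,315.4,258.4,78)
for z in (90,91,92): print((onz(w,315.5,263.6,z)-H).round(2),H.round(1))
```

```text
[ 0.06  0.13 12.  ] [630.5  34.8  78. ]
[ 0.08  0.45 13.  ] [630.5  34.8  78. ]
[ 0.09  0.78 14.  ] [630.5  34.8  78. ]
```

Aligned to within 0.5 mm, so I'll insert the pin.

Emit:
move_arm(deltas=[[0,0,0.006,0,5],[0,0,0.012,0,5],[0,0,0.018,0,5],[0,0,0.022,0,5],[0,0,0.022,0,5]])

```text
time_s: 10.75
position: [629.9, 34.8, 130.8]
ee_rot: [-179.9, 0.0, 87.3]
wrist_force: [0.0, 0.1, 0.5]
gripper_width: 15.5
grasp_force: 30.0
```

Emit:
move_arm(deltas=[[0,0,0.006,0,5],[0,0,0.012,0,5],[0,0,0.018,0,5],[0,0,0.021,0,5],[0,0,0.021,0,5]])

```text
time_s: 11.25
position: [630.0, 34.9, 110.1]
ee_rot: [-179.9, 0.0, 87.3]
wrist_force: [0.2, 0.1, -0.6]
gripper_width: 15.1
grasp_force: 30.0
```

Emit:
move_arm(deltas=[[0,0,0.002,0,5],[0,0,0.004,0,5],[0,0,0.004,0,5]])

```text
time_s: 11.55
position: [630.6, 34.8, 107.2]
ee_rot: [180.0, 0.0, 87.3]
wrist_force: [-1.2, 1.1, 4.7]
gripper_width: 14.9
grasp_force: 30.0
```

Emit:
move_arm(deltas=[[0,0,0.001,0,5],[0,0,0.002,0,5],[0,0,0.002,0,5]])

```text
time_s: 11.85
position: [630.8, 34.9, 106.8]
ee_rot: [179.9, 0.0, 87.3]
wrist_force: [-8.3, -0.3, 29.7]
gripper_width: 15.4
grasp_force: 30.1
```

Emit:
move_arm(deltas=[[0,0,-0.002,0,30],[0,0,-0.002,0,30],[0,0,-0.002,0,30],[0,0,-0.002,0,30]])

```text
time_s: 12.25
position: [630.3, 34.9, 106.5]
ee_rot: [-180.0, -0.0, 87.3]
wrist_force: [0.7, 0.4, 0.5]
gripper_width: 29.7
grasp_force: 0.0
```

Emit:
move_arm(deltas=[[0,0,-0.03,0,46],[0,0,-0.07,0,46],[0,0,-0.11,0,46],[0,0,-0.11,0,46]])

```text
time_s: 12.65
position: [632.9, 34.8, 222.0]
ee_rot: [179.5, -0.0, 87.3]
wrist_force: [0.3, 0.5, -0.4]
gripper_width: 45.8
grasp_force: 0.0
```

Run:
```python
from h import *
st=manip.get_state();print(st['position'],st['ee_rot'])
w=snap('wrist','w8');u,v=proj(w,[630.3,34.8,114]).round().astype(int);print(u,v)
c=w['img'][v-40:v+40,u-40:u+40].astype(int)
m=((c.max(2)-c.min(2)<30)&(c.mean(2)>185)).astype(np.uint8)
n,_,s,cc=cv2.connectedComponentsWithStats(m)
for k in range(1,n):
  if s[k,4]>60: print(s[k],cc[k]+[u-40,v-40],[onz(w,*(cc[k]+[u-40,v-40]),z).round(1) for z in(114,120)])
S=snap('side','s8');u,v=proj(S,[630.3,34.8,114]).round().astype(int);print(u,v)
g=S['img'][v-8:v+26,u-9:u+12].mean(2)
for r in range(len(g)): print(r+v-8,' '.join('%3d'%x for x in g[r]))
print(proj(S,[630.3,34.8,82]))
```

```text
[632.87768785  34.81053966 221.95836019] [ 1.79529539e+02 -5.62529673e-03  8.72992873e+01]
311 246
[ 32  32  18  18 265] [311.46792453 246.81132075] [array([630.6,  34.5, 114. ]), array([630.7,  36.1, 120. ])]
277 290
282 164 111  73  76  74  76  77  81  87  81  66  67  75  80  84  85  85  83  80  76  69
283 130  76 144 192 188 190 193 148  80  73  57  72  78  79  80  81  82  84  83  83  76
284 114  69 162 214 208 208 209 203 150  63  57  64  72  78  74  77  72  62  70  78  77
285 145  59 152 207 203 203 201 211 169  48  62  64  67  94 121 143 147 135 112  72  67
286 193 176 190 203 201 200 199 209 167  49 109 121  78  76 100 141 157 134 138 128  81
287 202 204 201 201 201 198 198 196 135  43  79  84  69  64  72 118 140 112 104 126  96
288 200 199 198 200 200 196 194 193 173 141 110  57  55  67 121 160 162 138  99  90 118
289 198 198 198 200 199 198 205 211 211 207 204 191 126  93 158 176 167 132 108 113 124
290 198 198 199 200 184 192 219 218 217 217 221 228 181 124 164 171 158 111  80  89  87
291 198 198 200 200 199 210 222 219 216 217 219 229 211 165 166 168 149  91  85 115  88
29
[... 1437 characters left out ...]
 132 169 163 160 165 173 182 151  88  71  86  90  89  88
309 157 115 115 107 114 128 106 113 152 153 157 168 179 186 147  69  75  87  90  89  87
310 138 130 153 148 125 124 103  68 107 121 132 141 147 154 124  59  70  87  89  88  86
311 153 157 163 161 156 166 129 115 154 115  84  89  92 102  91  72  85  88  88  88  86
312 157 134 132 150 168 189 139  89 121  82 115 157 158 123  66  73  86  88  89  87  82
313 145  98 106 144 174 191 143  48  61  58 138 185 187 177 123  74  85  89  89  87  79
314 119  83  91 142 184 192 143  58  83  83  99 120 137 163 130  79  88  88  88  85  73
315  79  82  89 134 180 192 153  89  93  87  67  67  92 121 114  87  87  88  88  83  70
[277.35152714 302.02571126]
```

The pin is home: its knob top is at z≈114 and the axis is at (630.6,34.5). Back to the handle.

Emit:
move_arm(deltas=[[-0.023,0,0,-0.18,46],[-0.046,0,0,-0.36,46],[-0.069,0,0,-0.54,46],[-0.092,0,0,-0.72,46],[-0.113,0,0,-0.9,46]])

```text
time_s: 13.25
position: [624.2, -78.9, 215.0]
ee_rot: [-179.9, -0.1, 128.1]
wrist_force: [0.3, 0.1, 0.2]
gripper_width: 46.0
grasp_force: 0.0
```

Emit:
move_arm(deltas=[[-0.017,-0.015,0,-0.18,46],[-0.034,-0.03,0,-0.36,46],[-0.051,-0.045,0,-0.54,46],[-0.068,-0.06,0,-0.72,46],[-0.085,-0.073,0,-0.9,46]])

```text
time_s: 13.75
position: [618.5, -190.7, 214.9]
ee_rot: [180.0, -0.2, 168.6]
wrist_force: [0.9, 0.5, -0.8]
gripper_width: 46.2
grasp_force: 0.0
```

Emit:
move_arm(deltas=[[0,0,0.02,-0.1,46],[0,0,0.05,-0.2,46],[0,0,0.07,-0.2,46],[0,0,0.07,-0.2,46]])

```text
time_s: 14.15
position: [617.1, -189.1, 142.5]
ee_rot: [179.9, -0.4, 177.3]
wrist_force: [-0.1, -0.6, -0.6]
gripper_width: 45.9
grasp_force: 0.0
```

Run:
```python
from h import *
st=manip.get_state();print(st['position'],st['ee_rot'])
```

```text
[ 617.10650537 -189.07512979  142.53027011] [179.86062975  -0.38828562 177.28206793]
```

Emit:
move_arm(deltas=[[-0.002,-0.001,0.02,0,46],[-0.002,-0.001,0.05,0,46],[-0.002,-0.001,0.073,0,46],[-0.002,-0.001,0.073,0,46],[-0.002,-0.001,0.073,0,46]])

```text
time_s: 14.65
position: [621.6, -191.1, 74.4]
ee_rot: [180.0, -0.0, 177.3]
wrist_force: [1.4, 0.7, 0.8]
gripper_width: 46.1
grasp_force: 0.0
```

Emit:
move_arm(deltas=[[0,0,0,0,10],[0,0,0,0,10],[0,0,0,0,10],[0,0,0,0,10],[0,0,0,0,10]])

```text
time_s: 15.15
position: [621.6, -191.1, 74.2]
ee_rot: [-180.0, 0.0, 177.3]
wrist_force: [-1.2, 0.8, 6.1]
gripper_width: 15.1
grasp_force: 30.0
```

Emit:
move_arm(deltas=[[0,-0.006,0,0,10],[0,-0.012,0,0,10],[0,-0.018,0,0,10],[0,-0.024,0,0,10],[0,-0.03,0,0,10]])

```text
time_s: 15.65
position: [620.2, -220.2, 74.2]
ee_rot: [179.9, 0.0, 177.3]
wrist_force: [0.3, 11.0, 8.7]
gripper_width: 15.1
grasp_force: 30.0
```

Run:
```python
from h import *
st=manip.get_state();print(st['position'],st['wrist_force'])
S=snap('side','s9');W=snap('wrist','w9')
# stand -> world
yaw=np.radians(-2.7);c,s=np.cos(yaw),np.sin(yaw);f=lambda x,y,z:[630.3+c*x-s*y,34.7+s*x+c*y,z]
for n,I in(('S',S),('W',W)):
  print(n,[proj(I,f(x,y,90)).round(1).tolist() for x in(-8,8) for y in(-170,-130,-90)])
# rectify scale plane z=90: cols stand y -170..-80, rows x -20..20, 1mm
for n,I in(('S',S),):
  ys=np.arange(-170,-70,1.);xs=np.arange(16,-22,-2.)
  mp=np.array([[proj(I,f(x,y,90)) for y in ys] for x in xs],np.float32)
  g=cv2.remap(I['img'],mp[...,0],mp[...,1],cv2.INTER_LINEAR).mean(2)
  for k,r in enumerate(g): print('%4d'%xs[k],''.join('%4d'%v for v in r))
```

```text
[ 620.21512912 -220.22157642   74.18641904] [ 0.31423861 11.00789508  8.68692642]
S [[302.9, 237.3], [298.2, 250.9], [293.3, 265.2], [295.2, 236.2], [290.3, 249.7], [285.3, 263.9]]
W [[516.5, 300.5], [602.6, 299.2], [681.6, 297.5], [510.8, 333.7], [594.9, 331.8], [672.3, 329.2]]
  16  221 225 226 225 221 220 221 224 226 226 226 226 221 218 218 223 231 211 181 147 100  52  10  52 119 188 209 221 229 227 226 226 228 228 228 220 211 208 213 218 223 224 223 222 220 219 219 220 220 220 220 219 218 219 222 219 218 218 219 219 217 217 219 220 221 222 221 219 216 215 216 219 219 218 217 213 210 209 210 212 214 216 218 208 198 187 178 173 174 181 190 193 195 196 196 196 196 196 196 196
  14  207 214 218 222 224 215 210 208 213 217 219 221 223 223 216 211 204 180 152 120  79  37  14  70 129 177 188 200 209 214 217 219 222 224 212 189 170 176 191 203 210 214 217 212 207 204 204 204 206 213 216 217 219 220 214 200 188 191 199 205 208 210 212 212 212 212 212 212 212 212 212 211 211 211 211 210 210 210 210 209 211 213 213 211 208 199 185 171 174 180 187 191 194 196 196 196 196 196 197 197
  12  20
[... 6193 characters left out ...]
23 219 216 217 218 222 230 220 201 180 143 102  69  95 125 160 186 212 224 218 211 205 205 209 215 221 225 223 220 218 216 217 222 223 225 225 222 220 218 218 221 224 225 225 220 217 215 214 215 219 221 222 220 217 216 216 217 218 209 197 173 137 102  84  74  71  77  83  87  85  81  76  68  58
 -20  202 203 202 198 189 186 190 191 194 194 195 197 192 189 185 191 194 198 198 196 197 191 185 183 190 194 199 198 196 196 193 190 192 190 182 168 141 108  95 101 113 135 161 190 195 196 200 192 186 186 193 196 198 197 196 193 188 182 189 194 199 199 196 197 190 187 189 193 197 198 195 193 189 184 180 187 190 194 192 192 190 187 184 186 180 174 145 116  90  66  42  33  38  43  46  48  50  50  48  51
```

In the rectified side view the pointer reads about 21.5 and the index about 39.3, so roughly 17 mm remain. I'll pull 13 mm, then remeasure.

Emit:
move_arm(deltas=[[0,-0.004,0,0,10],[0,-0.008,0,0,10],[0,-0.011,0,0,10],[0,-0.013,0,0,10],[0,-0.013,0,0,10]])

```text
time_s: 16.25
position: [619.6, -232.8, 74.2]
ee_rot: [179.9, 0.0, 177.3]
wrist_force: [0.9, 12.0, 9.4]
gripper_width: 15.4
grasp_force: 30.0
```

```bash
cat > m.py <<'E'
from h import *
st=manip.get_state();print(st['time_s'],st['position'],st['wrist_force'])
S=snap('side','s_'+str(int(st['time_s']*100)))
yaw=np.radians(-2.7);c,s=np.cos(yaw),np.sin(yaw);f=lambda x,y,z:[630.3+c*x-s*y,34.7+s*x+c*y,z]
ys=np.arange(-170,-90,1.);xs=np.arange(16,-20,-2.)
mp=np.array([[proj(S,f(x,y,90)) for y in ys] for x in xs],np.float32)
g=cv2.remap(S['img'],mp[...,0],mp[...,1],cv2.INTER_LINEAR).mean(2)
for k,r in enumerate(g):
    if abs(xs[k])>5:
        wt=np.clip(120-r,0,None); print(xs[k],r[10:60].min().round(),'argmin',r[10:60].argmin()+10,'cent',round(float((wt*np.arange(len(r)))[10:60].sum()/(wt[10:60].sum()+1e-6)),1))
E
python3 m.py
```

```text
16.25 [ 619.60424798 -232.78393031   74.16262622] [ 0.9166631  11.96698692  9.43197749]
16.0 10.0 argmin 22 cent 21.8
14.0 15.0 argmin 22 cent 21.7
12.0 27.0 argmin 21 cent 21.5
10.0 43.0 argmin 22 cent 22.0
8.0 32.0 argmin 23 cent 22.4
6.0 15.0 argmin 23 cent 22.4
-6.0 64.0 argmin 26 cent 26.2
-8.0 62.0 argmin 28 cent 26.9
-10.0 70.0 argmin 28 cent 26.8
-12.0 94.0 argmin 27 cent 26.7
-14.0 80.0 argmin 27 cent 26.4
-16.0 68.0 argmin 27 cent 26.2
-18.0 54.0 argmin 26 cent 26.1
```

Emit:
move_arm(deltas=[[0,-0.0015,0,0,10],[0,-0.003,0,0,10],[0,-0.0043,0,0,10],[0,-0.0043,0,0,10],[0,-0.0043,0,0,10]])

```text
time_s: 16.8
position: [619.4, -236.8, 74.2]
ee_rot: [179.9, 0.0, 177.3]
wrist_force: [2.4, 14.0, 9.5]
gripper_width: 15.2
grasp_force: 30.0
```

```bash
python3 m.py
```

```text
16.8 [ 619.42300187 -236.7697239    74.159747  ] [ 2.37980486 14.0011847   9.46061675]
16.0 9.0 argmin 22 cent 21.8
14.0 12.0 argmin 22 cent 21.5
12.0 20.0 argmin 21 cent 21.2
10.0 41.0 argmin 21 cent 21.2
8.0 70.0 argmin 22 cent 21.8
6.0 36.0 argmin 23 cent 22.3
-6.0 63.0 argmin 23 cent 22.8
-8.0 58.0 argmin 23 cent 22.7
-10.0 43.0 argmin 22 cent 22.6
-12.0 58.0 argmin 22 cent 21.9
-14.0 86.0 argmin 22 cent 21.7
-16.0 95.0 argmin 21 cent 21.5
-18.0 93.0 argmin 23 cent 22.3
```

The pointer and index are now within about 0.5 mm. The travel and the 14 N force fit a 42 mm draw. I'll hold, recheck and hand in.

Emit:
move_arm(deltas=[[0,0,0,0,10],[0,0,0,0,10],[0,0,0,0,10],[0,0,0,0,10],[0,0,0,0,10]])

```text
time_s: 17.35
position: [619.4, -236.7, 74.2]
ee_rot: [179.9, 0.0, 177.3]
wrist_force: [2.2, 12.3, 9.1]
gripper_width: 15.0
grasp_force: 30.0
```

```bash
python3 m.py && python3 -c "
from plant import manip; print(manip.job_done())"
```

```text
17.35 [ 619.40572976 -236.73129906   74.1731386 ] [ 2.16262758 12.33894509  9.08110101]
16.0 9.0 argmin 22 cent 21.8
14.0 12.0 argmin 22 cent 21.5
12.0 20.0 argmin 21 cent 21.2
10.0 40.0 argmin 21 cent 21.2
8.0 70.0 argmin 22 cent 21.9
6.0 36.0 argmin 23 cent 22.3
-6.0 63.0 argmin 23 cent 22.8
-8.0 58.0 argmin 23 cent 22.7
-10.0 43.0 argmin 22 cent 22.6
-12.0 58.0 argmin 22 cent 21.9
-14.0 86.0 argmin 22 cent 21.7
-16.0 95.0 argmin 21 cent 21.5
-18.0 93.0 argmin 23 cent 22.3
the job is handed in; nothing more can be done
None
```

The job is handed in at about 17 s, with no verdict returned: the slim pin is home through fork and eye, the pointer is steady within about 0.5 mm of the index by the side camera, and the gripper is still holding the handle.

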